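# Index the tube carousel four clicks and hold it for the probe

## Robot

A 6-joint arm with a two-finger parallel gripper is mounted at the origin on the work surface. World frame = base frame: x ahead of the robot, y to its left, z up, the work surface at z = 0. Lengths are in m, angles in rad, forces in N, time in s.
With the tool pointing down it reaches from about 0.225 to 0.875 m from the base axis. Payload 3.4 kg.
Tool frame: the origin (TCP) lies at the very end of the fingers, on their centre line; the grasp point (between the pads) lies 19 mm behind it (grip_depth is the distance from the TCP to the grasp point, in m); x points along the fingers, z is the direction in which the jaws open and shut, and the axes are right-handed (so a half turn about x gives the same grasp; the last joint's range is limited). The gripper opens to 85 mm and grips with 20 to 120 N. Pads are 22 mm wide; open, the fingers measure 114 mm over their backs; the gripper's body (76 mm by 85 mm) begins 54 mm behind the grasp point. The pads swing forward as they close: fully open they stand 13 mm farther back than shut.
Start: joints at [1.064, 0.276, 1.505, -0, 1.361, -0.121], TCP at [0.216, 0.533, 0.231] pointing down, gripper open.
Joint ranges: [-2.89, 2.89], [-0.75, 2.08], [0.22, 2.7], [-1.18, 4.32], [0.11, 2.71], [-2.7, 2.7]. Speed limits (rad/s): [2.57, 2.57, 3.14, 3.14, 3.14, 3.14].

## Interface

Orientations are given as a unit quaternion [w, x, y, z].
In Python, from rig import get_state, get_image, sign_off, grip_depth gives the robot as it stands. The module is installed in compiled form; this text tells all that it offers.
- The arm moves only by the tool arm_command, never from a script. Its argument "series" is a list of rows, each an object with "dp": the shift along the tool's x, y, z scaled (see below), a list of three; "angular": the turn, a rotation vector about the tool's x, y, z scaled (see below), a list of three; "gripper": the finger opening in mm, from 0 to 85.4. A call has exactly 8 rows; each row shifts and turns the pose as measured when the row begins, along the tool's axes as they then stand; what a row does not reach is not made up. The controller multiplies each number of a shift by 0.12 m and each number of a turn by 90 degrees. A row lasts 1/8 s, in which the tool goes at most 62.5 mm and 10.7 degrees, less where a joint would pass 70% of its speed; a pose out of reach is approached as far as the arm can. A call with a number of a shift or a turn outside -1 to 1 is refused whole. A call with a gripper value outside its range is refused whole. The fingers move at their own pace and stop on an object; "grip_force" is the grip in N (left out, the last holds). Time passes only in rows, so rows that do not move let the fingers close, or fill a call up. It gives the time, the measured TCP pose, the force and the opening at its end, in the units of the state.
- get_state(): the state, without advancing time (a new reading comes with each control period).
- get_image(name): name is "side" or "top" or "wrist"; returns a dict with "image" (420x560x3 uint8, blue, green, red), "depth" (420x560 float32, m along the optical axis (not along the pixel's ray), 0 where there is no reading), "mtx" (3x3 intrinsics, pixels), "k1" (the pictures are not rectified: a ray, as slopes to the right and down, at radius r is drawn at 1 + k1 r^2 times it, then the intrinsics apply), "view" (4x4, takes a point from world to camera coordinates); the wrist camera has in their place "mount" (4x4, takes a point from camera to tool coordinates, whose origin is the TCP and whose axes are the tool frame's). Camera axes: x right, y up, looking along -z (the intrinsics and any distortion apply to the point x, -y, -z); pixel columns grow to the right and rows downward; lengths in m; the calibration is good to about 2 mm. A picture is of the moment at which its call begins: read the wrist's pose just before it.
- sign_off(): hands the job in, once; it reports no verdict.
The state is a dict: "clock": time; "qpos": joint angles; "qd": joint speeds; "effort": joint torques, N m; "position": TCP position; "ee_rot": TCP orientation; "contact_force": force on the tool from outside, world axes, zero at the start; "moment": the same for the moment, N m; "width": finger opening in m.
Only numpy, scipy, OpenCV 4.12 (cv2) and the standard library are available. Lean on these libraries where they do the work, as an engineer would, in place of code of your own. Each camera call takes 0.05 s, during which the arm holds its last target. There are 200 camera calls.

## Task

The tube in front of the barcode scanner is the next sample: squeeze the scanner's trigger fully in to read it and let the trigger spring right back. Then take the carousel's crank by its upright grip and turn it clockwise (seen from above) four clicks of the pawl and no more, which brings that tube to the probe, and ease the crank back until it stops against the pawl. Finish while holding the crank's grip pressed lightly back against the pawl so that the carousel cannot shift; never force the pawl, keep off the tubes and do not disturb the other things on the bench.

Things in the scene. Friction and masses are not known exactly. Their poses are not given: they have to be found in the camera images.
- loader: Tube loader fixed to the bench: base 300 x 300 mm, 50 mm high, under a carousel (248 mm across) of 24 tubes that turns about the upright axis through this origin. Origin: centre of the underside; z up, x roughly away from the robot, y to its left. The pawl is at the rim's -y side. A column 244 mm high stands on the edge 35 deg from +x towards +y and carries the probe.
- carousel (a joint): Carousel angle (rad), growing clockwise seen from above; starts between 0 and 0.08. At 0.262, 0.524, 0.785, 1.047 the pawl drops behind a tooth (a click) and bars the way back past that value. After a click it is nearly free for 0.1 rad, then the tooth lifts the pawl: resistance at the grip climbs to 6 to 8 N and drops at the click. Let go on that slope it runs back, elsewhere it stays.
- crank_grip (a point): Middle of the crank's upright grip: a plain black fixed round post, 16 mm across, from 160 to 206 mm above the bench (this point at 184), 80 mm from the carousel's axis at the end of the crank's flat steel arm (150 to 160 mm above the bench, higher than the tubes). It moves on a circle about the axis and starts on the robot's side.
- index_lever: The crank: hub boss, flat steel arm and upright grip, turning with the carousel. Origin: on the carousel's axis at bench height; x points along the arm to the grip, z up.
- tube_ring: The 24 sample tubes on the carousel, 12 mm across, in a circle of radius 102 mm, their tops 143 mm above the bench. Not to be touched. Origin: on the carousel's axis at bench height.
- ratchet_rim: The ivory toothed rim of the carousel, 248 mm across, 56 to 70 mm above the bench. Origin: on the carousel's axis at bench height.
- pawl: Small sprung steel arm, 47 mm long, with a 6 mm roller that drops behind the teeth of the rim; it lets the carousel turn clockwise only and is the stop when turned back. Origin: its pivot, 63 mm above the bench.
- scanner: Pistol-shaped barcode scanner fixed on its side in a bench holder left of the loader. Origin: on the bench under its head. It looks along its own -y at the tubes. Head: x -14 to 45 mm, y -65 to 53 mm, top 127 mm above the bench. The grip runs level along -x from the head to x = -135 mm, centred at y = 15 mm, 90 mm above the bench, 30 mm thick in y, 28 mm in z.
- trigger (a joint): Scanner trigger (rad): 0 sprung out, 0.22 fully in against its stop. Pressed at its pad it takes about 1.5 N to start and 6 N to go fully in.
- trigger_pad (a point): Point to press on the outer face of the trigger bar (50 mm long, 8 mm thick, 18 mm high) on the scanner grip's -y side, 40 mm from its hinge by the head, 90 mm above the bench. Pressed, it swings 8 mm in the scanner's +y towards the grip. From here to the grip's back face (scanner y = 30 mm) is 49 mm sprung out, 40 mm fully in.
- reagent_bottle: Bystander: glass bottle with blue cap, 70 mm across, 140 mm high, behind the scanner. Origin: centre of the underside.
- beaker: Bystander: glass beaker 68 mm across, 90 mm high, right of the loader. Origin: centre of the underside.
- cap_jar: Bystander: white jar 54 mm across, 65 mm high, right in front of the loader. Origin: centre of the underside.
- marker: Bystander: marker pen 142 mm long, 15 mm thick, lying before the loader along its own x. Origin: near its middle, on the bench.
- tube_rack: Bystander: grey rack of seven blue-capped tubes, 110 x 200 mm, 114 mm high, at the right. Origin: centre of the underside.
- tip_box: Bystander: black box of pipette tips with clear lid, 85 x 125 mm, 85 mm high, at the left. Origin: centre of the underside.
Things that resemble listed ones, but are neither listed nor needed, are in the scene too. Leave any pink look-alike of the scanner alone.

How it is judged:
By the outcome, as a careful person would: the job done as asked, in the order asked, and still so for the second after the job is handed in, while the arm keeps its last pose, push and grip.
It also fails if it takes over 61 s, if anything falls off the work surface, if the arm or the gripper's body presses on something with over 40 N, if the wrist force passes 120 N, or if a joint passes its speed limit or range.

## Working session

There is one attempt and no reset: what is moved stays moved. The work goes in short steps, Python scripts to look and compute and a tool call to move; the robot and the scene stay as the last step left them, time stands still between calls to the robot, and variables do not carry over. Pictures are saved under pics/ and viewed, about 8 in all and at most 12, crops included, and the job is handed in when it is done.

Besides the shell and the picture viewer there is one more tool, called after ">>>" as a command line: name --argument value ..., lists and objects as JSON in quotes. arm_command: Moves the arm, as the interface text tells. Its arguments: {"type":"object","properties":{"series":{"type":"array","items":{"type":"object","properties":{"dp":{"type":"array","items":{"type":"number"}},"angular":{"type":"array","items":{"type":"number"}},"gripper":{"type":"number"}}}},"grip_force":{"type":"number"}},"required":["series"]}

```bash
mkdir -p pics; cat > h.py <<'E'
import numpy as np, cv2
from rig import get_state, get_image, grip_depth
from scipy.spatial.transform import Rotation as R
def rot(s): q=s["ee_rot"]; return R.from_quat([q[1],q[2],q[3],q[0]])
def cam2world(d,s=None):
    if "view" in d: return np.linalg.inv(d["view"])
    T=np.eye(4); T[:3,:3]=rot(s).as_matrix(); T[:3,3]=s["position"]
    return T@d["mount"]
def ray(d,u,v,s=None):
    K=d["mtx"]; x=(u-K[0,2])/K[0,0]; y=(v-K[1,2])/K[1,1]
    rd=np.hypot(x,y); r=rd
    for _ in range(20): r=rd/(1+d["k1"]*r*r)
    f=r/rd if rd>0 else 1
    T=cam2world(d,s); return T[:3,3], T[:3,:3]@np.array([x*f,-y*f,-1.])
def onplane(d,u,v,z,s=None):
    o,r=ray(d,u,v,s); return o+r*(z-o[2])/r[2]
def bydepth(d,u,v,s=None):
    o,r=ray(d,u,v,s); return o+r*d["depth"][int(v),int(u)]
def proj(d,p,s=None):
    c=np.linalg.inv(cam2world(d,s))@np.append(p,1); x,y=c[0]/-c[2],-c[1]/-c[2]
    f=1+d["k1"]*(x*x+y*y); K=d["mtx"]; return K[0,0]*x*f+K[0,2],K[1,1]*y*f+K[1,2]
E
python3 - <<'E'
from h import *
import pickle
s=get_state(); print({k:np.round(v,3) for k,v in s.items()}, grip_depth)
D={n:get_image(n) for n in("side","top","wrist")}
pickle.dump((s,D),open("d0.pkl","wb"))
for n in D: print(n,D[n]["mtx"].tolist(),D[n]["k1"],np.round(cam2world(D[n],s),3).tolist())
cv2.imwrite("pics/top.png",cv2.resize(D["top"]["image"],(800,600)))
cv2.imwrite("pics/side.png",D["side"]["image"])
E
```

```text
{'clock': np.float64(0.0), 'qpos': array([ 1.064,  0.277,  1.506,  0.   ,  1.361, -0.121]), 'qd': array([-0.001,  0.   ,  0.002,  0.   , -0.   ,  0.   ]), 'effort': array([-1.0000e-03, -4.1677e+01, -2.4580e+01,  0.0000e+00,  1.1000e-02,
        0.0000e+00]), 'position': array([0.216, 0.532, 0.23 ]), 'ee_rot': array([ 0.586, -0.395,  0.587,  0.395]), 'contact_force': array([0.382, 0.688, 0.371]), 'moment': array([0.04 , 0.041, 0.021]), 'width': np.float64(0.086)} 0.0187
side [[467.7038170191859, 0.0, 277.5096167256379], [0.0, 467.7038170191859, 209.52437634404527], [0.0, 0.0, 1.0]] 0.025144873299583453 [[0.873, 0.365, -0.324, 0.133], [-0.488, 0.662, -0.569, -0.831], [0.007, 0.654, 0.756, 1.226], [0.0, 0.0, 0.0, 1.0]]
top [[435.7169014373786, 0.0, 280.59390385827385], [0.0, 435.7169014373786, 213.8400931932175], [0.0, 0.0, 1.0]] -0.11729426817702379 [[0.001, 0.982, -0.187, 0.322], [-1.0, -0.001, -0.009, -0.034], [-0.009, 0.187, 0.982, 1.502], [0.0, 0.0, 0.0, 1.0]]
wrist [[303.8930423757811, 0.0, 286.8424580333991], [0.0, 303.8930423757811, 208.28262234311356], [0.0, 0.0, 1.0]] -0.01707236436589914 [[0.375, -0.887, -0.269, 0.149], [0.927, 0.359, 0.111, 0.561], [-0.002, -0.29, 0.957, 0.373], [0.0, 0.0, 0.0, 1.0]]
```

View pics/top.png

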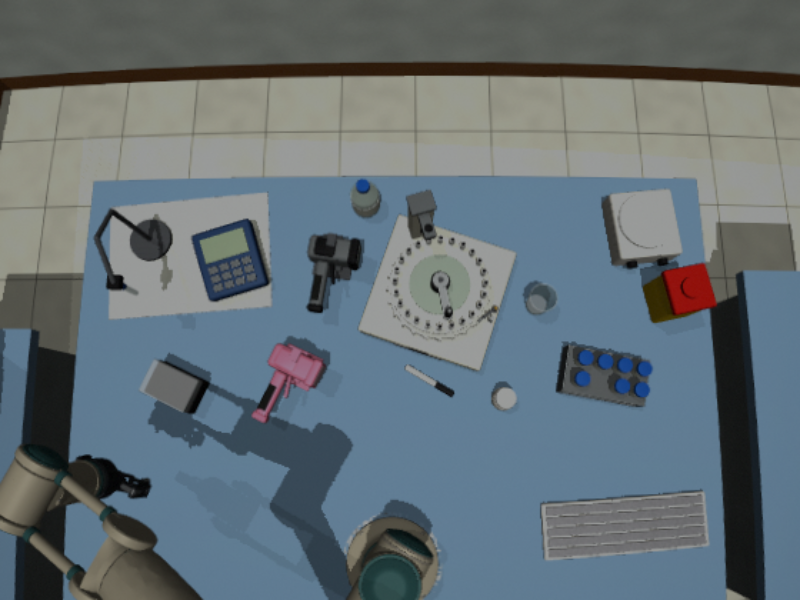

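View pics/side.png

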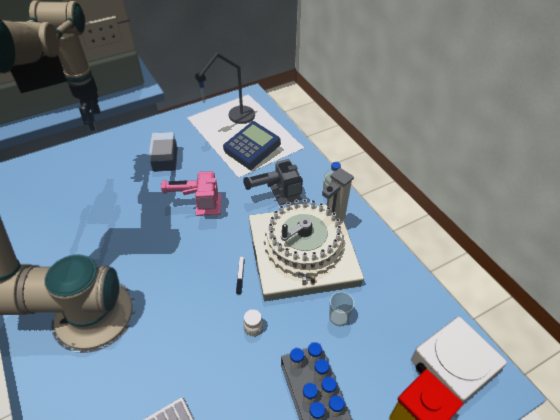

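The top view (800x600) shows two candidates for the scanner. The black one is at (330,265), left of the loader, with its grip running to (316,300). The pink look-alike at (290,375) is to be left alone. The only upright grip on the crank is the black post at (447,313), and the hub is at (440,283). I choose the black scanner and that post.

```bash
python3 - <<'E'
from h import *
import pickle
s,D=pickle.load(open("d0.pkl","rb"))
def cloud(d):
    v,u=np.mgrid[0:420,0:560]; K=d["mtx"]
    p=cv2.undistortPoints(np.stack([u.ravel(),v.ravel()],1).astype(np.float64)[:,None],K,np.array([d["k1"],0,0,0.]))[:,0]
    z=d["depth"].ravel(); c=np.c_[p[:,0]*z,-p[:,1]*z,-z,np.ones(z.size)]
    return (c@cam2world(d).T)[:,:3].reshape(420,560,3)
for n in("top","side"):
    d=D[n];P=cloud(d);np.save(n+"P.npy",P); ok=d["depth"]>0
    print(n,"bench z",np.median(P[...,2][ok&(abs(P[...,2])<.03)]))
    c=bydepth(d,*( (440/800*560,283/600*420) if n=="top" else (306,229)));print("hub guess",c.round(3))
    g=ok&(np.hypot(P[...,0]-c[0],P[...,1]-c[1])<.11)
    for lo,hi in((.195,.215),(.145,.168),):
        m=g&(P[...,2]>lo)&(P[...,2]<hi); q=P[m]; print(lo,len(q),q.mean(0).round(4) if len(q) else "",q.min(0).round(3) if len(q) else "",q.max(0).round(3) if len(q) else "")
    # ivory base top
    b=ok&(np.hypot(P[...,0]-c[0],P[...,1]-c[1])<.24)&(abs(P[...,2]-.05)<.004)&(d["image"].min(2)>110)
    pts=P[b][:,:2].astype(np.float32)*1000
    print("base",len(pts),cv2.minAreaRect(pts))
    r=ok&(np.hypot(P[...,0]-c[0],P[...,1]-c[1])<.15)&(abs(P[...,2]-.070)<.003); q=P[r]; print("rim",len(q),cv2.minEnclosingCircle(q[:,:2].astype(np.float32)*1000))
    # scanner
    sc=bydepth(d,*((330/800*560,260/600*420) if n=="top" else (288,178)));print("scan",sc.round(3))
    m=ok&(np.hypot(P[...,0]-sc[0],P[...,1]-sc[1])<.2)&(d["image"].max(2)<90)&(P[...,2]>.07)&(P[...,2]<.14)&(P[...,1]>c[1]+.125)
    q=P[m]; print("scanner",len(q),q.min(0).round(3),q.max(0).round(3))
    h=q[q[:,2]>.115]; print("head",len(h),cv2.minAreaRect((h[:,:2]*1000).astype(np.float32)),h[:,2].max())
    gp=q[(q[:,2]>.095)&(q[:,2]<.112)];print("grip",len(gp),cv2.minAreaRect((gp[:,:2]*1000).astype(np.float32)))
im=cv2.resize(D["top"]["image"][110:270,200:380],(720,640)); cv2.imwrite("pics/crop.png",cv2.resize(D["top"]["image"][140:240,205:365],(800,500),interpolation=cv2.INTER_CUBIC))
E
```

```text
top bench z 0.000931546152898477
hub guess [ 0.627 -0.108  0.165]
0.195 29 [ 0.591  -0.1148  0.2076] [ 0.551 -0.129  0.196] [ 0.718 -0.073  0.214]
0.145 341 [ 0.6157 -0.1087  0.1553] [ 0.532 -0.215  0.145] [ 0.735 -0.001  0.168]
base 2507 ((637.4180908203125, -109.28016662597656), (302.9033203125, 303.6673278808594), 71.16476440429688)
rim 220 ((644.6156005859375, -123.3780746459961), 138.22573852539062)
scan [0.696 0.143 0.105]
scanner 1108 [0.576 0.036 0.07 ] [0.863 0.196 0.14 ]
head 559 ((782.7119140625, 123.5107421875), (115.31137084960938, 182.94235229492188), 79.60338592529297) 0.13980792838066525
grip 397 ((671.0311889648438, 153.337890625), (102.6949234008789, 194.3602752685547), 57.99406814575195)
side bench z 0.00020385069725581406
hub guess [ 0.632 -0.126  0.147]
0.195 58 [ 0.6272 -0.1111  0.2066] [ 0.551 -0.133  0.196] [ 0.737 -0.077  0.215]
0.145 327 [ 0.6136 -0.1224  0.1559] [ 0.531 -0.213  0.145] [ 0.74  -0.017  0.168]
base 2539 ((618.7669677734375, -159.00625610351562), (405.5049743652344, 303.6203918457031), 70.91462707519531)
rim 524 ((625.8549194335938, -130.92343139648438), 125.12415313720703)
scan [0.7   0.097 0.13 ]
scanner 778 [0.575 0.054 0.07 ] [0.862 0.188 0.136]
head 263 ((777.7758178710938, 119.34101104736328), (109.70379638671875, 182.83160400390625), 82.67906951904297) 0.13574751785202932
grip 263 ((671.3845825195312, 145.43988037109375), (89.8829345703125, 192.38906860351562), 53.04214096069336)
```

View pics/crop.png

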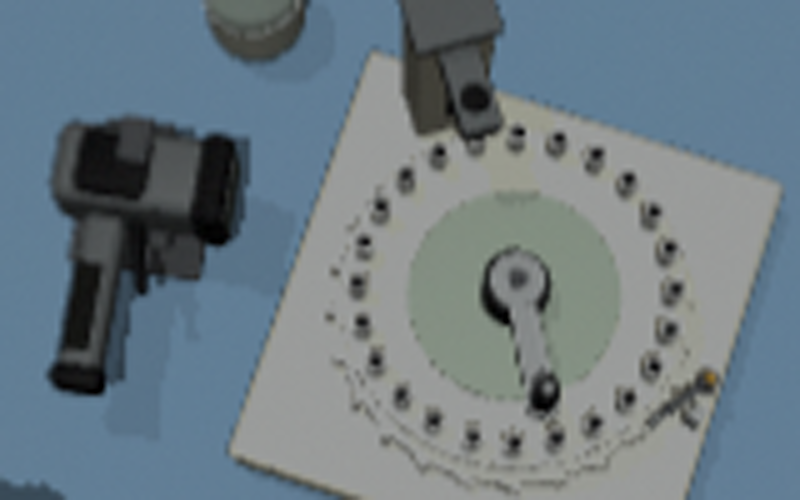

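The crop shows the black scanner with its head at (150,180) and its grip running to (78,385). The thin dark trigger bar is on the grip's right side at about (142,265). The black post is at (543,393) on the crank and the pawl is at (690,395), so both choices are confirmed.

```bash
python3 - <<'E'
from h import *
import pickle
s,D=pickle.load(open("d0.pkl","rb"))
for n in("top","side"):
    d=D[n];P=np.load(n+"P.npy"); ok=d["depth"]>0
    X,Y,Z=P[...,0],P[...,1],P[...,2]
    m=ok&(Z>.2)&(Z<.213)&(np.hypot(X-.637,Y+.109)<.1)&(X<.6); q=P[m]; print(n,"grip",len(q),q.mean(0).round(4),((q.min(0)+q.max(0))/2).round(4))
    m=ok&(Z>.097)&(Z<.11)&(X>.54)&(X<.68)&(Y>.08)&(Y<.21); q=P[m]; print("sgrip",len(q),cv2.minAreaRect((q[:,:2]*1000).astype(np.float32)))
    m=ok&(Z>.118)&(Z<.133)&(X>.64)&(X<.79)&(Y>.04)&(Y<.21); q=P[m]; print("head",len(q),cv2.minAreaRect((q[:,:2]*1000).astype(np.float32)),q.min(0),q.max(0))
d=D["top"]
# rays: crop px -> image px
for name,u,v,z in(("gripend L",53,372,.104),("gripend R",103,378,.104),("neck L",80,225,.104),("neck R",125,235,.104),("post",545,384,.206),("trig tip",140,292,.099),("trig hinge",147,232,.099),("head L top",62,120,.127),("head R top",240,140,.127),("head R bot",222,243,.127)):
    print(name,onplane(d,205+u/5,140+v/5,z).round(4))
S=rot(s).as_matrix(); print(S.round(3))
E
```

```text
top grip 22 [ 0.5585 -0.123   0.2069] [ 0.5587 -0.1233  0.2074]
sgrip 285 ((628.5625, 164.59249877929688), (48.78616714477539, 105.97150421142578), 78.83800506591797)
head 552 ((724.7044677734375, 135.11782836914062), (115.73184967041016, 63.57508087158203), 78.89545440673828) [0.68380035 0.07585759 0.11814977] [0.75598063 0.19516979 0.13240228]
side grip 26 [ 0.5567 -0.1265  0.2052] [ 0.5576 -0.1255  0.2052]
sgrip 227 ((627.9332275390625, 159.35635375976562), (53.5504150390625, 109.0678482055664), 82.1969223022461)
head 394 ((720.9268188476562, 131.94960021972656), (120.89107513427734, 61.87653350830078), 79.54060363769531) [0.6819755  0.07156603 0.11804347] [0.75340313 0.19139269 0.13250401]
gripend L [0.5865 0.1917 0.104 ]
gripend R [0.5825 0.1586 0.104 ]
neck L [0.6859 0.1766 0.104 ]
neck R [0.6789 0.1464 0.104 ]
post [ 0.5596 -0.1233  0.206 ]
trig tip [0.6413 0.1362 0.099 ]
trig hinge [0.6822 0.1324 0.099 ]
head L top [0.7515 0.1872 0.127 ]
head R top [0.7372 0.0692 0.127 ]
head R bot [0.6675 0.08   0.127 ]
[[-0.001 -0.927  0.376]
 [-0.002  0.376  0.927]
 [-1.     0.    -0.002]]
```

>>> arm_command --series '[{"dp":[0,-0.3,-0.12],"angular":[0,0,0],"gripper":85},{"dp":[0,-0.45,-0.18],"angular":[0,0,0],"gripper":85},{"dp":[0,-0.45,-0.18],"angular":[0,0,0],"gripper":85},{"dp":[0,-0.45,-0.18],"angular":[0,0,0],"gripper":85},{"dp":[0,-0.45,-0.18],"angular":[0,0,0],"gripper":85},{"dp":[0,-0.45,-0.18],"angular":[0,0,0],"gripper":85},{"dp":[0,-0.45,-0.18],"angular":[0,0,0],"gripper":85},{"dp":[0,-0.3,-0.12],"angular":[0,0,0],"gripper":85}]'

```text
clock: 1.15
position: [0.5308, 0.2308, 0.2278]
ee_rot: [0.584, -0.397, 0.586, 0.397]
contact_force: [0.4, 0.5, 0.1]
width: 0.0854
```

>>> arm_command --series '[{"dp":[0,-0.4,-0.08],"angular":[0,0,0],"gripper":85},{"dp":[0,-0.35,-0.08],"angular":[0,0,0],"gripper":85},{"dp":[0,0,0],"angular":[-0.07,0,0],"gripper":85},{"dp":[0,0,0],"angular":[-0.07,0,0],"gripper":85},{"dp":[0,0,0],"angular":[0,0,0],"gripper":70},{"dp":[0,0,0],"angular":[0,0,0],"gripper":70},{"dp":[0,0,0],"angular":[0,0,0],"gripper":70},{"dp":[0,0,0],"angular":[0,0,0],"gripper":70}]'

```text
clock: 2.15
position: [0.6111, 0.174, 0.2243]
ee_rot: [0.536, -0.457, 0.541, 0.459]
contact_force: [0.1, -0.4, -0.1]
width: 0.0695
```

```bash
python3 - <<'E'
from h import *
import pickle
s=get_state(); d=get_image("wrist"); pickle.dump((s,d),open("d1.pkl","wb"))
print(s["position"],rot(s).as_matrix().round(3),s["width"])
cv2.imwrite("pics/w1.png",d["image"])
E
```

```text
[0.61114852 0.17397173 0.22425157] [[-0.007 -0.987  0.161]
 [-0.002  0.161  0.987]
 [-1.     0.007 -0.003]] 0.06949079703452198
```

View pics/w1.png

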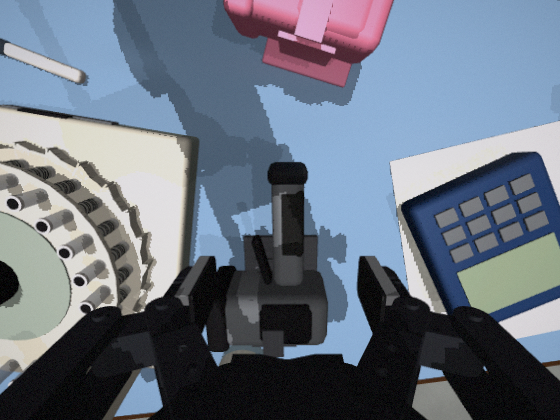

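The wrist view shows the black scanner's grip running from (290,165) to (290,285). Its black trigger bar is on the left, from tip (258,237) to hinge (268,282), and nothing blocks either side. The pink scanner is well away at the top.

```bash
python3 - <<'E'
from h import *
import pickle
s,d=pickle.load(open("d1.pkl","rb"))
im=d["image"]; hsv=cv2.cvtColor(im,cv2.COLOR_BGR2HSV)
for v in range(170,292,8):
    row=hsv[v,240:340]; sat=row[:,1]; val=row[:,2]
    print(v,''.join('#' if (b<60) else ('o' if a<70 else '.') for a,b in zip(sat,val)), d["depth"][v,290].round(3))
for nm,u,v,z in(("end",290,163,.104),("gripL200",273,205,.104),("gripR200",304,205,.104),("gripL270",273,265,.104),("gripR270",305,265,.104),("tip",256,237,.099),("hinge",268,282,.099)):
    print(nm,onplane(d,u,v,z,s).round(4), bydepth(d,u+ (2 if nm in("tip","gripL200") else 0),v,s).round(4))
E
```

```text
170 ............................#######################################................................. 0.263
178 ............................#######################################................................. 0.263
186 ................................###oooooooooooooooooooooooo##o#o.................................... 0.269
194 ................................##o#ooooooo#####################.................................... 0.271
202 ...............................ooooooooooo######################.................................... 0.272
210 ................................oooooooooo######################.................................... 0.275
218 ................................oooooooooo######################.................................... 0.276
226 .................................ooooooooo######################.................................... 0.279
234 ................................ooooooooooo#####################.................................... 0.282
242 ....#############################ooooooooo########################o##o##oo#o#....................
[... 355 characters left out ...]
###########################oooooooooooooooooooooooooo##################o................... 0.294
282 #####################################ooooooooooooooooooooo#o#######################o................ 0.297
290 #####################################################################################............... 0.295
end [0.5772 0.1823 0.104 ] [0.5796 0.182  0.0871]
gripL200 [0.6121 0.1613 0.104 ] [0.613  0.1628 0.1017]
gripR200 [0.6165 0.1888 0.104 ] [6.465e-01 1.898e-01 3.000e-04]
gripL270 [0.6708 0.151  0.104 ] [0.673  0.1504 0.0995]
gripR270 [0.6756 0.1811 0.104 ] [0.7251 0.1792 0.0079]
tip [0.6419 0.1395 0.099 ] [0.6461 0.1396 0.0887]
hinge [0.6908 0.1422 0.099 ] [0.6908 0.1422 0.0991]
```

```bash
cat >> h.py <<'E'
def delta(p,yaw_deg=None):
    "shift to p in units along tool axes, and tool-x turn to make tool z point at world angle yaw"
    s=get_state(); M=rot(s).as_matrix(); t=M.T@(np.array(p)-s["position"])/.12
    z=M[:,2]; a=np.degrees(np.arctan2(z[1],z[0])); o=""
    if yaw_deg is not None: o=-((yaw_deg-a+180)%360-180)/90
    print("pos",s["position"].round(4),"units",t.round(3),"zang",a.round(2),"turn",o,"tilt",M[:,0].round(3),"F",np.round(s["contact_force"],1),"w",round(float(s["width"]),4),"t",s["clock"])
E
python3 - <<'E'
from h import *
import pickle
s,d=pickle.load(open("d1.pkl","rb"))
for v in(236,243,250,257,264,271):
    print(v,[(u,*(bydepth(d,u,v,s)*1000).round().astype(int)) for u in(225,235,246,252,310,316,322,330,340)])
delta([.653,.1637,.072],81.2)
E
```

```text
236 [(225, np.int64(672), np.int64(82), np.int64(-2)), (235, np.int64(674), np.int64(95), np.int64(-1)), (246, np.int64(674), np.int64(110), np.int64(4)), (252, np.int64(676), np.int64(118), np.int64(4)), (310, np.int64(687), np.int64(191), np.int64(6)), (316, np.int64(688), np.int64(199), np.int64(6)), (322, np.int64(692), np.int64(207), np.int64(-1)), (330, np.int64(694), np.int64(217), np.int64(-2)), (340, np.int64(695), np.int64(230), np.int64(0))]
243 [(225, np.int64(682), np.int64(80), np.int64(-1)), (235, np.int64(684), np.int64(93), np.int64(-1)), (246, np.int64(682), np.int64(109), np.int64(8)), (252, np.int64(648), np.int64(134), np.int64(97)), (310, np.int64(696), np.int64(190), np.int64(5)), (316, np.int64(697), np.int64(198), np.int64(8)), (322, np.int64(702), np.int64(206), np.int64(-1)), (330, np.int64(703), np.int64(216), np.int64(-1)), (340, np.int64(705), np.int64(229), np.int64(0))]
250 [(225, np.int64(691), np.int64(78), np.int64(0)), (235, np.int64(693), np.int64(91), np.int64(0)), (246, np.int64(692), np.int64(107), np.int64(8)), (252, np.int64(693), np.int64(11
[... 1099 characters left out ...]
33), np.int64(212), np.int64(0)), (340, np.int64(735), np.int64(225), np.int64(0))]
271 [(225, np.int64(686), np.int64(94), np.int64(72)), (235, np.int64(690), np.int64(103), np.int64(67)), (246, np.int64(692), np.int64(115), np.int64(66)), (252, np.int64(693), np.int64(122), np.int64(67)), (310, np.int64(703), np.int64(185), np.int64(67)), (316, np.int64(706), np.int64(191), np.int64(64)), (322, np.int64(742), np.int64(200), np.int64(-1)), (330, np.int64(743), np.int64(211), np.int64(1)), (340, np.int64(745), np.int64(224), np.int64(1))]
pos [0.6112 0.174  0.2243] units [ 1.267 -0.367 -0.024] zang 80.73 turn -0.005214914814290397 tilt [-0.007 -0.002 -1.   ] F [-0.1 -1.1 -0.2] w 0.0701 t 2.2
```

>>> arm_command --series '[{"dp":[0.1,-0.37,-0.025],"angular":[0,0,0],"gripper":72},{"dp":[0.25,0,0],"angular":[0,0,0],"gripper":72},{"dp":[0.3,0,0],"angular":[0,0,0],"gripper":72},{"dp":[0.3,0,0],"angular":[0,0,0],"gripper":72},{"dp":[0.2,0,0],"angular":[0,0,0],"gripper":72},{"dp":[0.08,0,0],"angular":[0,0,0],"gripper":72},{"dp":[0,0,0],"angular":[0,0,0],"gripper":72},{"dp":[0,0,0],"angular":[0,0,0],"gripper":72}]'

```text
clock: 3.2
position: [0.6573, 0.1648, 0.0759]
ee_rot: [0.539, -0.458, 0.539, 0.458]
contact_force: [-0.3, -0.2, -0.2]
width: 0.0722
```

```bash
python3 - <<'E'
from h import *
delta([.653,.1637,.072],81.2)
d=get_image("wrist"); cv2.imwrite("pics/w2.png",d["image"])
E
```

```text
pos [0.6573 0.1648 0.0759] units [ 0.032  0.034 -0.015] zang 80.72 turn -0.0053423508675839075 tilt [ 0.    -0.001 -1.   ] F [-0.3 -0.2 -0.2] w 0.0722 t 3.2
```

View pics/w2.png

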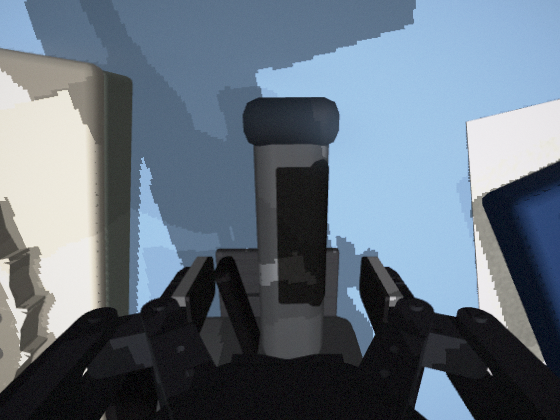

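The pads straddle the grip. The trigger bar is at (235,290), between the left pad (205,285) and the grip, and the right pad is at (372,280). I'm squeezing now.

>>> arm_command --grip_force 25 --series '[{"dp":[0.03,0.03,-0.01],"angular":[0,0,0],"gripper":60},{"dp":[0,0,0],"angular":[0,0,0],"gripper":50},{"dp":[0,0,0],"angular":[0,0,0],"gripper":44},{"dp":[0,0,0],"angular":[0,0,0],"gripper":38},{"dp":[0,0,0],"angular":[0,0,0],"gripper":36},{"dp":[0,0,0],"angular":[0,0,0],"gripper":36},{"dp":[0,0,0],"angular":[0,0,0],"gripper":36},{"dp":[0,0,0],"angular":[0,0,0],"gripper":36}]'

```text
clock: 4.25
position: [0.653, 0.1628, 0.075]
ee_rot: [0.539, -0.459, 0.539, 0.457]
contact_force: [-1.8, -0.9, 2.2]
width: 0.0388
```

```bash
python3 - <<'E'
from h import *
delta([.653,.1637,.072],81.2)
d=get_image("wrist"); cv2.imwrite("pics/w3.png",d["image"][200:])
E
```

```text
pos [0.653  0.1628 0.075 ] units [0.025 0.001 0.007] zang 80.69 turn -0.005683533086081777 tilt [ 0.002 -0.003 -1.   ] F [-1.8 -0.9  2.2] w 0.0388 t 4.25
```

View pics/w3.png

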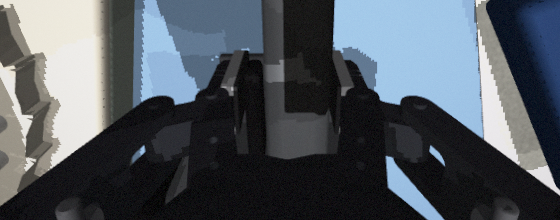

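The fingers stalled at 38.8 mm against the stop, with a command of 36 mm and about 40 mm expected when fully in. The picture shows both pads hard on the trigger and grip at (240,90) and (340,95). I'm releasing straight back.

>>> arm_command --series '[{"dp":[0,0,0],"angular":[0,0,0],"gripper":50},{"dp":[0,0,0],"angular":[0,0,0],"gripper":60},{"dp":[0,0,0],"angular":[0,0,0],"gripper":72},{"dp":[0,0,0],"angular":[0,0,0],"gripper":72},{"dp":[0,0,0],"angular":[0,0,0],"gripper":72},{"dp":[-0.1,0,0],"angular":[0,0,0],"gripper":72},{"dp":[-0.3,0,0],"angular":[0,0,0],"gripper":72},{"dp":[-0.4,0,0],"angular":[0,0,0],"gripper":72}]'

```text
clock: 5.3
position: [0.6514, 0.1637, 0.1698]
ee_rot: [0.537, -0.457, 0.541, 0.458]
contact_force: [-0.0, -0.4, 0.5]
width: 0.0718
```

```bash
python3 - <<'E'
from h import *
s=get_state(); d=get_image("wrist"); cv2.imwrite("pics/w4.png",d["image"][150:350,150:450])
delta([.515,-.115,.24],0)
E
```

```text
pos [0.6555 0.1645 0.1783] units [-0.524  0.776 -2.486] zang 80.74 turn 0.8971032354566192 tilt [ 0.009 -0.    -1.   ] F [ 2.1 -0.2  3.5] w 0.0719 t 5.35
```

View pics/w4.png

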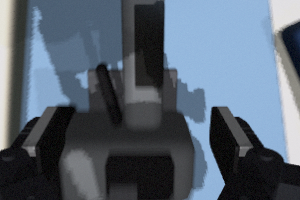

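The trigger bar at (108,95) in the crop is splayed out again, so it has sprung back. Next is the crank post.

>>> arm_command --series '[{"dp":[-0.3,0,-0.1],"angular":[0,0,0],"gripper":60},{"dp":[-0.25,0.08,-0.35],"angular":[0,0,0],"gripper":50},{"dp":[-0.05,0.1,-0.45],"angular":[0,0,0],"gripper":50},{"dp":[0,0.1,-0.45],"angular":[0,0,0],"gripper":50},{"dp":[0,0.1,-0.45],"angular":[0,0,0],"gripper":50},{"dp":[0,0.1,-0.4],"angular":[0,0,0],"gripper":50},{"dp":[0,0.08,-0.3],"angular":[0,0,0],"gripper":50},{"dp":[0,0,0],"angular":[0,0,0],"gripper":50}]'

```text
clock: 6.35
position: [0.5409, -0.1282, 0.2617]
ee_rot: [0.546, -0.467, 0.53, 0.451]
contact_force: [-0.6, -0.2, 0.6]
width: 0.0499
```

```bash
python3 - <<'E'
from h import *
delta([.54,-.122,.25],101)
E
```

```text
pos [ 0.5409 -0.1282  0.2617] units [0.097 0.018 0.049] zang 80.92 turn -0.22315210251359444 tilt [ 0.031 -0.003 -1.   ] F [-0.6 -0.2  0.6] w 0.0499 t 6.35
```

>>> arm_command --series '[{"dp":[0.1,0.02,0.05],"angular":[0,0,0.02],"gripper":40},{"dp":[0,0,0],"angular":[-0.1,0,0],"gripper":40},{"dp":[0,0,0],"angular":[-0.1,0,0],"gripper":40},{"dp":[0,0,0],"angular":[-0.02,0,0],"gripper":40},{"dp":[0,0,0],"angular":[0,0,0],"gripper":40},{"dp":[0,0,0],"angular":[0,0,0],"gripper":40},{"dp":[0,0,0],"angular":[0,0,0],"gripper":40},{"dp":[0,0,0],"angular":[0,0,0],"gripper":40}]'

```text
clock: 7.35
position: [0.5418, -0.1144, 0.2472]
ee_rot: [0.448, -0.544, 0.447, 0.55]
contact_force: [0.9, -0.6, 0.6]
width: 0.0401
```

```bash
python3 - <<'E'
from h import *
import pickle
s=get_state(); d=get_image("wrist"); pickle.dump((s,d),open("d5.pkl","wb")); cv2.imwrite("pics/w5.png",d["image"])
delta([.558,-.1245,.168],101)
print([np.round(proj(d,[.558,-.1245,z],s),1) for z in(.16,.206)], np.round(proj(d,[.637,-.109,.165],s),1))
E
```

```text
pos [ 0.5418 -0.1144  0.2472] units [ 0.659 -0.118 -0.114] zang 101.42 turn 0.004663077518276913 tilt [-0.005  0.007 -1.   ] F [ 0.4 -0.3 -0.2] w 0.0401 t 7.4
[array([269.7, 229. ]), array([266.5, 253.5])] [270.4 318.1]
```

View pics/w5.png

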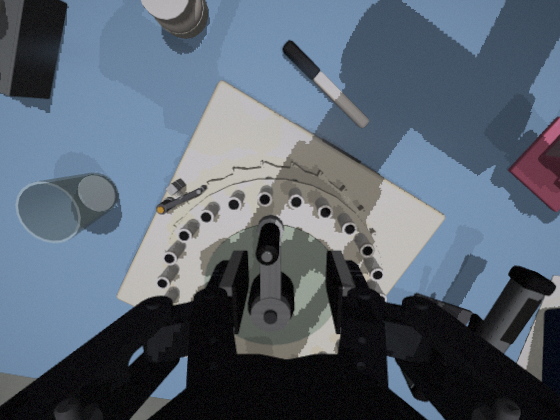

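The post top is at (268,253) and the hub at (271,316). My estimates project to (266.5,253.5) and (270,318), which agrees to about 1 mm. I'm descending over the post.

>>> arm_command --series '[{"dp":[0,-0.12,-0.1],"angular":[0,0,0],"gripper":40},{"dp":[0,0,0],"angular":[0,0,0],"gripper":40},{"dp":[0.2,0,0],"angular":[0,0,0],"gripper":40},{"dp":[0.2,0,0],"angular":[0,0,0],"gripper":40},{"dp":[0.2,0,0],"angular":[0,0,0],"gripper":40},{"dp":[0.03,0,0],"angular":[0,0,0],"gripper":40},{"dp":[0,0,0],"angular":[0,0,0],"gripper":40},{"dp":[0,0,0],"angular":[0,0,0],"gripper":40}]'

```text
clock: 8.4
position: [0.5559, -0.1223, 0.1725]
ee_rot: [0.449, -0.544, 0.447, 0.549]
contact_force: [0.1, -0.1, 0.4]
width: 0.0401
```

```bash
python3 - <<'E'
from h import *
delta([.558,-.124,.168],101)
E
```

```text
pos [ 0.5559 -0.1223  0.1725] units [ 0.038 -0.014 -0.017] zang 101.29 turn 0.0031986754389196096 tilt [-0.004  0.007 -1.   ] F [ 0.1 -0.1  0.4] w 0.0401 t 8.4
```

>>> arm_command --grip_force 25 --series '[{"dp":[0.03,-0.014,-0.017],"angular":[0,0,0],"gripper":40},{"dp":[0,0,0],"angular":[0,0,0],"gripper":28},{"dp":[0,0,0],"angular":[0,0,0],"gripper":20},{"dp":[0,0,0],"angular":[0,0,0],"gripper":14},{"dp":[0,0,0],"angular":[0,0,0],"gripper":12},{"dp":[0,0,0],"angular":[0,0,0],"gripper":12},{"dp":[0,0,0],"angular":[0,0,0],"gripper":12},{"dp":[0,0,0],"angular":[0,0,0],"gripper":12}]'

```text
clock: 9.4
position: [0.5591, -0.1244, 0.1706]
ee_rot: [0.45, -0.545, 0.447, 0.548]
contact_force: [-0.6, 0.4, -0.1]
width: 0.0153
```

```bash
python3 - <<'E'
from h import *
delta([.558,-.124,.168],101)
s=get_state();v=s["position"][:2]-[.637,-.109];print(np.hypot(*v),np.degrees(np.arctan2(v[1],v[0]))%360)
E
```

```text
pos [ 0.5591 -0.1244  0.1706] units [0.022 0.008 0.005] zang 101.31 turn 0.0034783366270365454 tilt [-0.001  0.006 -1.   ] F [-0.6  0.4 -0.1] w 0.0153 t 9.4
0.07939332739586956 191.2105105463882
```

>>> arm_command --series '[{"dp":[0,-0.0005,0.025],"angular":[0.024,0,0],"gripper":12},{"dp":[0,-0.0005,0.025],"angular":[0.024,0,0],"gripper":12},{"dp":[0,-0.0005,0.025],"angular":[0.024,0,0],"gripper":12},{"dp":[0,-0.0005,0.025],"angular":[0.024,0,0],"gripper":12},{"dp":[0,0,0],"angular":[0,0,0],"gripper":12},{"dp":[0,0,0],"angular":[0,0,0],"gripper":12},{"dp":[0,0,0],"angular":[0,0,0],"gripper":12},{"dp":[0,0,0],"angular":[0,0,0],"gripper":12}]'

```text
clock: 10.4
position: [0.5582, -0.1163, 0.1706]
ee_rot: [-0.488, 0.512, -0.489, -0.511]
contact_force: [-0.3, -0.6, -0.0]
width: 0.0154
```

```bash
cat >> h.py <<'E'
def crank(c=(.637,-.109)):
    s=get_state(); v=s["position"][:2]-np.array(c); M=rot(s).as_matrix(); a=np.arctan2(v[1],v[0])%(2*np.pi)
    F=s["contact_force"]; th=np.array([np.sin(a),-np.cos(a)]); r=v/np.hypot(*v)
    print("r %.4f ang %.2f moved(rad) %.4f zang-ang %.2f z %.4f | Ft %.2f Fr %.2f Fz %.2f t %.2f w %.4f"%(np.hypot(*v),np.degrees(a),np.radians(191.21)-a,np.degrees(np.arctan2(M[1,2],M[0,2])-a)%360,s["position"][2],F[:2]@th,F[:2]@r,F[2],s["clock"],s["width"]),"tilt",M[:2,0].round(3),"M",np.round(s["moment"],2))
E
python3 -c "
from h import *
crank()"
```

```text
r 0.0791 ang 185.31 moved(rad) 0.1029 zang-ang 267.30 z 0.1706 | Ft -0.52 Fr 0.38 Fz -0.01 t 10.40 w 0.0154 tilt [ 0.    -0.002] M [ 0.05 -0.04  0.17]
```

>>> arm_command --series '[{"dp":[0,-0.0005,0.03],"angular":[0.015,0,0],"gripper":12},{"dp":[0,-0.0005,0.03],"angular":[0.02,0,0],"gripper":12},{"dp":[0,-0.0005,0.03],"angular":[0.02,0,0],"gripper":12},{"dp":[0,0,0],"angular":[0,0,0],"gripper":12},{"dp":[0,0,0],"angular":[0,0,0],"gripper":12},{"dp":[0,0,0],"angular":[0,0,0],"gripper":12},{"dp":[0,0,0],"angular":[0,0,0],"gripper":12},{"dp":[0,0,0],"angular":[0,0,0],"gripper":12}]'

```text
clock: 11.4
position: [0.5584, -0.1131, 0.1705]
ee_rot: [0.507, -0.493, 0.515, 0.484]
contact_force: [-0.2, -3.1, -0.4]
width: 0.015
```

```bash
python3 -c "
from h import *
crank()"
```

```text
r 0.0787 ang 183.01 moved(rad) 0.1431 zang-ang 264.36 z 0.1705 | Ft -3.11 Fr 0.36 Fz -0.35 t 11.40 w 0.0150 tilt [ 0.    -0.017] M [0.25 0.01 0.24]
```

>>> arm_command --series '[{"dp":[0,0,0.04],"angular":[0,0,0],"gripper":12},{"dp":[0,0,0.045],"angular":[0,0,0],"gripper":12},{"dp":[0,0,0.045],"angular":[0.01,0,0],"gripper":12},{"dp":[0,0,0.045],"angular":[0.01,0,0],"gripper":12},{"dp":[0,0,0.045],"angular":[0.01,0,0],"gripper":12},{"dp":[0,0,0.045],"angular":[0.01,0,0],"gripper":12},{"dp":[0,0,0.045],"angular":[0.01,0,0],"gripper":12},{"dp":[0,0,0.045],"angular":[0.01,0,0],"gripper":12}]'

```text
clock: 12.4
position: [0.5598, -0.0904, 0.1704]
ee_rot: [0.521, -0.477, 0.55, 0.447]
contact_force: [-3.7, -14.5, 0.7]
width: 0.0152
```

```bash
python3 -c "
from h import *
crank()"
```

```text
r 0.0795 ang 166.43 moved(rad) 0.4325 zang-ang 275.16 z 0.1704 | Ft -14.93 Fr 0.20 Fz 0.71 t 12.40 w 0.0152 tilt [-0.004 -0.058] M [-0.62 -0.04 -0.34]
```

>>> arm_command --series '[{"dp":[0,0,0],"angular":[0,-0.02,0],"gripper":12},{"dp":[0,0,0],"angular":[0,-0.02,0],"gripper":12},{"dp":[0,0,0],"angular":[0,0,0],"gripper":12},{"dp":[0,0,0],"angular":[0,0,0],"gripper":12},{"dp":[0,0,0],"angular":[0,0,0],"gripper":12},{"dp":[0,0,0],"angular":[0,0,0],"gripper":12},{"dp":[0,0,0],"angular":[0,0,0],"gripper":12},{"dp":[0,0,0],"angular":[0,0,0],"gripper":12}]'

```text
clock: 13.4
position: [0.5602, -0.0864, 0.1703]
ee_rot: [0.538, -0.462, 0.531, 0.464]
contact_force: [-0.9, -0.1, 0.6]
width: 0.015
```

```bash
python3 -c "
from h import *
crank()"
```

```text
r 0.0801 ang 163.64 moved(rad) 0.4812 zang-ang 278.13 z 0.1703 | Ft -0.33 Fr 0.82 Fz 0.61 t 13.40 w 0.0150 tilt [0.006 0.009] M [-0.55  0.24 -0.05]
```

>>> arm_command --series '[{"dp":[0,0,0.03],"angular":[0.03,0,0],"gripper":12},{"dp":[0,0,0.03],"angular":[0.03,0,0],"gripper":12},{"dp":[0,0,0.03],"angular":[0.03,0,0],"gripper":12},{"dp":[0,0,0.03],"angular":[0.03,0,0],"gripper":12},{"dp":[0,0,0.03],"angular":[0.03,-0.003,0],"gripper":12},{"dp":[0,0,0.03],"angular":[0.03,-0.003,0],"gripper":12},{"dp":[0,0,0.015],"angular":[0,-0.003,0],"gripper":12},{"dp":[0,0,0.015],"angular":[0,-0.003,0],"gripper":12}]'

```text
clock: 14.4
position: [0.5663, -0.0732, 0.1704]
ee_rot: [0.599, -0.383, 0.591, 0.381]
contact_force: [-3.2, -5.7, 1.2]
width: 0.015
```

```bash
python3 -c "
from h import *
crank()"
```

```text
r 0.0792 ang 153.16 moved(rad) 0.6641 zang-ang 272.23 z 0.1704 | Ft -6.57 Fr 0.25 Fz 1.20 t 14.40 w 0.0150 tilt [0.011 0.004] M [-1.12  0.52  0.14]
```

>>> arm_command --series '[{"dp":[0,0,0.03],"angular":[0.01,-0.003,0],"gripper":12},{"dp":[0,0,0.035],"angular":[0.015,-0.005,0],"gripper":12},{"dp":[0,0,0.035],"angular":[0.015,-0.005,0],"gripper":12},{"dp":[0,0,0.035],"angular":[0.015,-0.005,0],"gripper":12},{"dp":[0,0,0.035],"angular":[0.015,-0.005,0],"gripper":12},{"dp":[0,0,0.02],"angular":[0.01,0,0],"gripper":12},{"dp":[0,0,0],"angular":[0,0,0],"gripper":12},{"dp":[0,0,0],"angular":[0,0,0],"gripper":12}]'

```text
clock: 15.4
position: [0.5718, -0.0644, 0.1705]
ee_rot: [0.625, -0.342, 0.61, 0.346]
contact_force: [0.0, -2.8, 1.0]
width: 0.0153
```

```bash
python3 -c "
from h import *
crank()"
```

```text
r 0.0790 ang 145.65 moved(rad) 0.7952 zang-ang 272.55 z 0.1705 | Ft -2.26 Fr -1.58 Fz 1.01 t 15.40 w 0.0153 tilt [0.016 0.014] M [-0.85  0.54 -0.15]
```

>>> arm_command --series '[{"dp":[0,0,0.025],"angular":[0.015,0.01,0],"gripper":12},{"dp":[0,0,0.03],"angular":[0.02,0,0],"gripper":12},{"dp":[0,0,0.03],"angular":[0.02,0,0],"gripper":12},{"dp":[0,0,0.03],"angular":[0.02,0,0],"gripper":12},{"dp":[0,0,0.02],"angular":[0.01,0,0],"gripper":12},{"dp":[0,0,0],"angular":[0,0,0],"gripper":12},{"dp":[0,0,0],"angular":[0,0,0],"gripper":12},{"dp":[0,0,0],"angular":[0,0,0],"gripper":12}]'

```text
clock: 16.4
position: [0.5779, -0.0564, 0.1704]
ee_rot: [0.639, -0.304, 0.641, 0.299]
contact_force: [-0.5, -2.9, 0.1]
width: 0.0152
```

```bash
python3 -c "
from h import *
crank()"
```

```text
r 0.0791 ang 138.33 moved(rad) 0.9229 zang-ang 272.14 z 0.1704 | Ft -2.53 Fr -1.56 Fz 0.13 t 16.40 w 0.0152 tilt [ 0.001 -0.009] M [-0.21  0.06  0.16]
```

>>> arm_command --series '[{"dp":[0,0,0.03],"angular":[0.01,-0.003,0],"gripper":12},{"dp":[0,0,0.035],"angular":[0.015,-0.005,0],"gripper":12},{"dp":[0,0,0.035],"angular":[0.015,-0.005,0],"gripper":12},{"dp":[0,0,0.035],"angular":[0.015,-0.005,0],"gripper":12},{"dp":[0,0,0.03],"angular":[0.015,-0.005,0],"gripper":12},{"dp":[0,0,0],"angular":[0,0,0],"gripper":12},{"dp":[0,0,0],"angular":[0,0,0],"gripper":12},{"dp":[0,0,0],"angular":[0,0,0],"gripper":12}]'

```text
clock: 17.4
position: [0.5885, -0.0462, 0.1705]
ee_rot: [0.663, -0.264, 0.648, 0.265]
contact_force: [0.3, -3.1, 1.1]
width: 0.0151
```

```bash
python3 -c "
from h import *
crank()"
```

```text
r 0.0794 ang 127.70 moved(rad) 1.1084 zang-ang 276.26 z 0.1705 | Ft -1.67 Fr -2.62 Fz 1.07 t 17.40 w 0.0151 tilt [0.019 0.008] M [-0.84  0.5  -0.16]
```

>>> arm_command --series '[{"dp":[0,0,-0.008],"angular":[0,0.012,0],"gripper":12},{"dp":[0,0,-0.01],"angular":[0,0,0],"gripper":12},{"dp":[0,0,-0.01],"angular":[0,0,0],"gripper":12},{"dp":[0,0,-0.01],"angular":[0,0,0],"gripper":12},{"dp":[0,0,-0.01],"angular":[0,0,0],"gripper":12},{"dp":[0,0,0],"angular":[0,0,0],"gripper":12},{"dp":[0,0,0],"angular":[0,0,0],"gripper":12},{"dp":[0,0,0],"angular":[0,0,0],"gripper":12}]'

```text
clock: 18.4
position: [0.5867, -0.0477, 0.1705]
ee_rot: [0.659, -0.266, 0.652, 0.263]
contact_force: [2.3, -0.1, -1.0]
width: 0.0151
```

```bash
python3 -c "
from h import *
crank()"
```

```text
r 0.0793 ang 129.37 moved(rad) 1.0793 zang-ang 274.64 z 0.1705 | Ft 1.72 Fr -1.59 Fz -0.99 t 18.40 w 0.0151 tilt [ 0.011 -0.   ] M [-0.14 -0.18  0.13]
```

>>> arm_command --series '[{"dp":[0,0,-0.012],"angular":[0,0,0],"gripper":12},{"dp":[0,0,-0.012],"angular":[0,0,0],"gripper":12},{"dp":[0,0,-0.012],"angular":[0,0,0],"gripper":12},{"dp":[0,0,-0.012],"angular":[0,0,0],"gripper":12},{"dp":[0,0,-0.012],"angular":[0,0,0],"gripper":12},{"dp":[0,0,0],"angular":[0,0,0],"gripper":12},{"dp":[0,0,0],"angular":[0,0,0],"gripper":12},{"dp":[0,0,0],"angular":[0,0,0],"gripper":12}]'

```text
clock: 19.4
position: [0.5819, -0.0511, 0.1705]
ee_rot: [0.66, -0.266, 0.651, 0.264]
contact_force: [2.5, 1.3, -0.8]
width: 0.0153
```

```bash
python3 -c "
from h import *
crank()"
```

```text
r 0.0799 ang 133.58 moved(rad) 1.0059 zang-ang 270.46 z 0.1705 | Ft 2.71 Fr -0.80 Fz -0.78 t 19.40 w 0.0153 tilt [0.012 0.003] M [ 0.02 -0.24  0.17]
```

>>> arm_command --series '[{"dp":[0,0,-0.01],"angular":[0,0,0],"gripper":12},{"dp":[0,0,-0.01],"angular":[0,0,0],"gripper":12},{"dp":[0,0,-0.01],"angular":[0,0,0],"gripper":12},{"dp":[0,0,-0.01],"angular":[0,0,0],"gripper":12},{"dp":[0,0,0],"angular":[0,0,0],"gripper":12},{"dp":[0,0,0],"angular":[0,0,0],"gripper":12},{"dp":[0,0,0],"angular":[0,0,0],"gripper":12},{"dp":[0,0,0],"angular":[0,0,0],"gripper":12}]'

```text
clock: 20.4
position: [0.5821, -0.051, 0.1706]
ee_rot: [0.663, -0.265, 0.648, 0.265]
contact_force: [3.7, 2.3, -0.0]
width: 0.0153
```

```bash
python3 -c "
from h import *
crank()"
```

```text
r 0.0798 ang 133.46 moved(rad) 1.0079 zang-ang 270.57 z 0.1706 | Ft 4.24 Fr -0.86 Fz -0.01 t 20.40 w 0.0153 tilt [0.02  0.009] M [-0.15 -0.11  0.16]
```

>>> arm_command --series '[{"dp":[0,0,0],"angular":[0,0,0],"gripper":12},{"dp":[0,0,0],"angular":[0,0,0],"gripper":12},{"dp":[0,0,0],"angular":[0,0,0],"gripper":12},{"dp":[0,0,0],"angular":[0,0,0],"gripper":12},{"dp":[0,0,0],"angular":[0,0,0],"gripper":12},{"dp":[0,0,0],"angular":[0,0,0],"gripper":12},{"dp":[0,0,0],"angular":[0,0,0],"gripper":12},{"dp":[0,0,0],"angular":[0,0,0],"gripper":12}]'

```text
clock: 21.4
position: [0.5821, -0.051, 0.1705]
ee_rot: [0.663, -0.265, 0.648, 0.265]
contact_force: [4.3, 2.2, -0.8]
width: 0.0154
```

```bash
python3 -c "
from h import *
crank()
d=get_image('top'); cv2.imwrite('pics/end.png',cv2.resize(d['image'][120:280,160:420],(800,492),interpolation=cv2.INTER_CUBIC))
crank()"
```

```text
r 0.0799 ang 133.45 moved(rad) 1.0081 zang-ang 270.58 z 0.1705 | Ft 4.60 Fr -1.38 Fz -0.78 t 21.40 w 0.0154 tilt [0.02  0.009] M [-0.16 -0.08  0.11]
r 0.0799 ang 133.46 moved(rad) 1.0079 zang-ang 270.56 z 0.1706 | Ft 4.11 Fr -0.84 Fz -1.34 t 21.45 w 0.0153 tilt [0.02  0.009] M [-0.18 -0.11  0.12]
```

View pics/end.png

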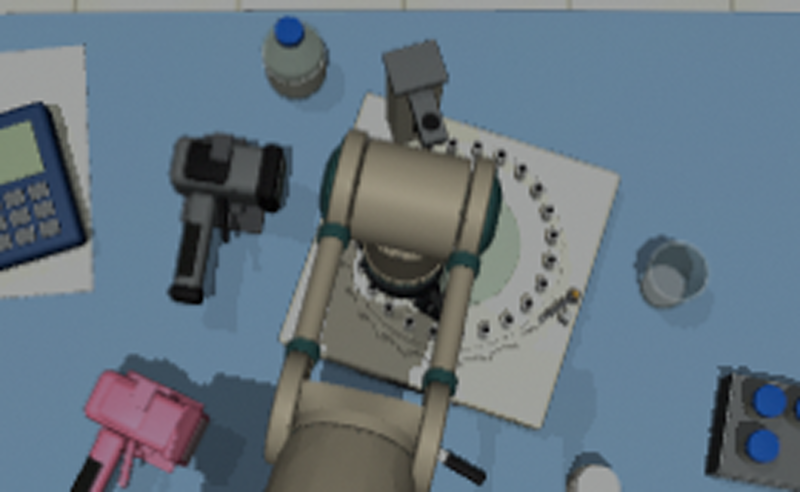

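The arm holds the crank. The scanner at (215,180), bottle (295,60), beaker (670,270), marker (465,465), jar and rack look where they were. The pawl at (565,305) rests on the rim, and the hold is steady at about 4 N, so I'm handing in.

```bash
python3 -c "
from rig import sign_off
print(sign_off())"
```

```text
the job is handed in; nothing more can be done
None
```

The job is done and handed in at about 21.5 s on the robot clock; no verdict was reported.

- **Scanner:** I squeezed the black scanner's trigger until the fingers stalled at 38.8 mm, against about 40 mm expected fully in. I then released it, and the wrist picture showed the bar sprung back out. The pink look-alike was left alone.
- **Crank:** I turned it clockwise to 1.108 rad from its start. Since it started between 0 and 0.08, it was then between 1.108 and 1.188, past the fourth click (1.047) and short of the fifth (1.309). I inferred the click count from the measured angle and the force rising and falling, not from seeing the pawl drop.
- **Final hold:** I eased it back until it stopped at 1.008 rad of travel. This fits the fourth tooth if it started at about 0.04. More back-steps did not move it, and the hold stayed steady through a 1 s check at 4.1 to 4.6 N against the pawl, with the grip held by the fingers.

**Checks that disagreed:**
- On the way to the second click, one reading at the grip was 15 N, above the expected 6 to 8 N. The tool had tilted about 3°; I straightened it and the force went to about zero. This was in the turning direction, not against the pawl, and stayed well below the limits.
- The final top view showed the nearby bystanders where they were, but the arm hid part of the carousel.

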